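# Lock the column clamp with the hex key

### The job

Take the red T-handled hex key out of its blue tool block, lower it upright into the bore in the aluminium tower of the column clamp, and turn it under light downward pressure until it drops fully home into the hidden hex socket of the lock screw. Then turn the screw clockwise (seen from above) until it comes up against its stop, and let go, leaving the key standing upright and fully seated in the screw. The screw sits on a spring, so never push it down to the bottom of its travel, and do not shift the bottles, the tip box or the beaker.

Things in the scene. Friction and masses are not known exactly. Their poses are not given: they have to be found in the camera images.
- key_grip (a point): centre of the red T-bar of the hex key (about 0.4 kg): bar 110 mm long (x), 26 mm thick (y), 26 mm high (z, up along the shank). The steel hex shank below is 22 mm across flats, 25.4 mm across corners (flats face +-y), its tip 111 mm below this point. At the start the key stands upright in the blue block, its bar within 0.3 rad of the world's x direction
- key_tip (a point): centre of the flat lower end of the key's hex shank, 111 mm below key_grip; same axes as key_grip. Under turning load the shank can bind a few mm short of the floor of the socket: ease the turn and press it lightly home
- holder_mouth (a point): centre of the round hole's mouth in the fixed blue tool block, which measures 70 x 70 x 50 mm and stands on the bench; the hole is 28 mm wide and 40 mm deep, so the key's tip stands 40 mm below this point at the start
- bore_mouth (a point): centre of the top of the brass guide funnel on the clamp's aluminium tower, 72 mm above the bench; z up. The funnel narrows from 36 to 26.6 mm in 8 mm, then a round bore of 26.6 mm goes straight down. The screw's hex socket begins 27 mm below this point: a key fully home has its tip 41 mm below it, one that rests on the socket's rim at a wrong angle about 27 mm
- plunger (a joint): how far the lock screw has been pushed down on its spring, in m: 0 at rest, 0.010 at the bottom. It starts to give at about 5.5 N and takes 2.2 N more per mm; beyond 0.0055 (about 17 N) it counts as driven to the bottom
- lock (a joint): turn of the brass lock screw in rad, growing clockwise seen from above: 0 to 0.12 at the start, stop at 1.1; friction about 0.2 N m, stays where it is left, cannot go below 0. Its hex socket is 23 mm across flats and 14 mm deep, at an unknown angle (repeats every 60 degrees, not told by this joint); a key that is home has about +-0.1 rad of play
- amber_mid (a point): centre of a brown glass bottle with blue cap, 68 mm wide, 150 mm high: leave alone
- vial_mid (a point): centre of a small clear jar with white cap, 36 mm wide, 55 mm high: leave alone
- tips_mid (a point): centre of a tip box, green with a white lid, 85 x 120 x 50 mm: leave alone
- beaker_mid (a point): centre of a glass beaker, 72 mm wide, 85 mm high: leave alone
- clamp: the fixed column clamp; origin on the bench under the bore's axis. Tower 66 x 66 x 64 mm round the bore. A steel column (62 mm over its ends, 250 mm long) lies along y, its axis 95 mm towards +x and 45 mm above the bench, under a blue strap whose top is 80 mm above the bench and starts 25 mm towards +x
Not all that is in view belongs to the job. Of the things that look like the part that bears key_grip, the largest one is meant. There is more than one size of the part that bears holder_mouth; the job needs the larger.

How it is judged (in metres and radians):
On the way, in this order (a step that is already met when the one before it is completed fails the run):
1. the key is drawn clear of its block (z of key_tip in the frame of holder_mouth above 0.004 m and angle between key_grip's own z axis and vertical below 0.25 rad), for 0.1 s.
2. the key is fully home in the screw's socket (z of key_tip in the frame of bore_mouth below -0.037 m and horizontal distance between key_tip and bore_mouth below 0.004 m and value of joint plunger below 0.005 m), for 0.2 s.
3. the screw is turned clockwise to its stop (value of joint lock above 1 rad), for 0.2 s.
At the end, for the whole second after the job is handed in: The lock screw is at its stop (within 0.1 rad, lock over 1.0), and the released key stands at rest and upright (within 0.12 rad) in its socket, its tip at least 37 mm below the funnel's top and within 4 mm of its axis, the screw up on its spring (pushed down less than 3 mm) (value of joint lock above 1 rad and z of key_tip in the frame of bore_mouth below -0.037 m and horizontal distance between key_tip and bore_mouth below 0.004 m and angle between key_grip's own z axis and vertical below 0.12 rad and value of joint plunger below 0.003 m and linear speed of key below 0.02 m/s); the robot touches nothing.
It fails at once if the screw is pushed down to the bottom of its spring (more than 5.5 mm) (value of joint plunger above 0.0055 m).
It fails at once if a bottle, the tip box or the beaker is moved more than 20 mm (distance of any of amber_mid, vial_mid, tips_mid, beaker_mid from where it was at the start of the episode above 0.02 m).
It also fails if it takes over 58 s, if anything falls off the work surface, if the arm or the gripper's body presses on something with over 40 N, if the wrist force passes 120 N, or if a joint passes its speed limit or range.

### The arm

A 6-joint arm with a two-finger parallel gripper is mounted at the origin on the work surface. World frame = base frame: x ahead of the robot, y to its left, z up, the work surface at z = 0. Lengths are in mm, angles in rad, forces in N, time in s.
With the tool pointing down it reaches from about 275 to 750 mm from the base axis. Payload 10.2 kg.
Tool frame: the origin (TCP) lies on the centre line of the jaws, within the pads' length; the fingertips stand 17 mm ahead of it and the grasp point (between the pads) lies 2 mm behind it (ctrl.tip_extent is the distance from the TCP to the fingertips, in mm); z points along the fingers, y is the line along which they close (so a half turn about z gives the same grasp; the last joint's range is limited). The gripper opens to 85 mm and grips with 20 to 120 N. Pads are 22 mm wide; open, the fingers measure 114 mm over their backs; the gripper's body (76 mm by 85 mm) begins 54 mm behind the grasp point. The pads swing forward as they close: fully open they stand 13 mm farther back than shut.
Start: joints at [-1.395, 0.313, 1.498, -0, 1.331, -0.223], TCP at [203.852, -483.813, 227.094] pointing down, gripper open.
Joint ranges: [-2.94, 2.94], [-0.97, 2.17], [0.19, 2.56], [-1.23, 4.37], [0.02, 3.11], [-2.88, 2.88]. Speed limits (rad/s): [2.39, 2.39, 3.01, 3.14, 3.14, 3.14].

### API

Orientations are given as a unit quaternion [w, x, y, z].
In Python, from rig import sensors, capture, ctrl, cut_out, place_of gives the robot as it stands.
- The arm moves only by the shell command python3 -m jog 'ROWS' [FORCE]. ROWS is JSON, a list of rows, each a list of 3 entries, a list of its own where there are three numbers: the shift along the world's x, y, z in mm, then the turn, a rotation vector about the world's x, y, z in degrees, then the closure, from 0 (fully open) to 1 (shut). A call has exactly 8 rows; each row is the pose to reach, as a shift and turn from the pose commanded when the call began; what a row does not reach only later rows make up. A row lasts 1/12 s, in which the tool goes at most 41.7 mm and 7.16 degrees, less where a joint would pass 70% of its speed; a pose out of reach is approached as far as the arm can. A call with a gripper value outside its range is refused whole. The fingers move at their own pace and stop on an object; FORCE is the grip in N (left out, the last holds). Time passes only in rows, so rows that repeat a pose let the fingers close, or fill a call up. It gives the time, the measured TCP pose, the force and the opening at its end, in the units of the state.
- sensors.sense(): the state, without advancing time (a new reading comes with each control period).
- capture(name): name is "scene" or "top" or "wrist"; returns a dict with "color" (400x640x3 uint8, blue, green, red), "z_map" (400x640 float32, mm along the optical axis (not along the pixel's ray), 0 where there is no reading), "camera_matrix" (3x3 intrinsics, pixels), "R" (3x3) and "t" (3): a world point X has camera coordinates R X + t. Camera axes: x right, y down, z forward; pixel columns grow to the right and rows downward; lengths in mm; the calibration is good to about 2 mm. A picture is of the moment at which its call begins.
- ctrl.finish_job(): hands the job in, once; it reports no verdict.
Trained networks look in a picture, given as the dict that the camera call returned (one of the last four; its "shot" number tells which), for a name from the list of things; names that differ only in an ending like _2 or _b are one class to them, and where a whole thing is asked for, a point or a joint stands for the part that bears it (a point fixed in the world has none). Each returns a list of dicts, best first, with "p" (0 to 1); they miss things now and then, are a little off and sometimes report something else, mostly with a low value. They report only what shows in the picture. A call takes as long as a camera call. They do not tell look-alikes from the thing itself.
- cut_out(picture, query): "region" (400x640 bool, what is visible of it) and "box" ([left, top, right, bottom] in pixels, round what is visible of it).
- place_of(picture, query): "centre" ([row, column] in pixels: a listed point, or the origin of a listed thing).
The state is a dict: "time_s": time; "joints": joint angles; "dq": joint speeds; "tau": joint torques, N m; "eef_pos": TCP position; "ee_rot": TCP orientation; "force": force on the tool from outside, world axes, zero at the start; "wrist_torque": the same for the moment, N m; "grip_width": opening from 0.0 (shut) to 1.0 (fully open).
Only numpy, scipy, OpenCV 4.12 (cv2) and the standard library are available. Lean on these libraries where they do the work, as an engineer would, in place of code of your own. Each camera call takes 0.05 s, during which the arm holds its last target. There are 200 camera calls.

## Working session

There is one attempt and no reset: what is moved stays moved. The work goes in short steps, Python scripts to look and compute and a shell command to move; the robot and the scene stay as the last step left them, time stands still between calls to the robot, and variables do not carry over. Pictures are saved under pics/ and viewed, on a budget of 10 in all, crops included, one or two more only if the job needs it, and the job is handed in when it is done.

```bash
mkdir -p pics; ls
cat > h.py <<'E'
import numpy as np, cv2
from rig import sensors, capture, ctrl, cut_out, place_of
def w(p,r,c,z=None):
    K=np.array(p["camera_matrix"]);R=np.array(p["R"]);t=np.array(p["t"])
    d=np.linalg.inv(K)@[c,r,1]
    if z is None: # depth
        zz=p["z_map"][int(r),int(c)]; return R.T@(d*zz-t)
    o=-R.T@t; v=R.T@d; return o+v*(z-o[2])/v[2]
def px(p,X):
    q=np.array(p["camera_matrix"])@(np.array(p["R"])@X+np.array(p["t"])); return q[:2]/q[2]
E
python3 - <<'E'
from h import *
s=sensors.sense(); print(s)
a=capture("scene");b=capture("top")
cv2.imwrite("pics/a.png",np.vstack([cv2.resize(a["color"],(480,300)),cv2.resize(b["color"],(480,300))]))
for n,p in(("scene",a),("top",b)):
  for q in("key_grip","holder_mouth","bore_mouth"):
    for o in place_of(p,q)[:4]: print(n,q,np.round(o["centre"]),round(o["p"],2),np.round(w(p,*o["centre"])))
E
```

```text
pics
{'time_s': 0.0, 'joints': array([-1.39538896e+00,  3.13470025e-01,  1.49845301e+00, -3.39373160e-07,
        1.33097262e+00, -2.23368845e-01]), 'dq': array([-1.78925061e-03,  1.99177837e-04,  2.18210766e-05,  1.20055120e-03,
       -2.03289068e-04,  7.69135919e-05]), 'tau': array([ 1.15076720e-03, -4.12276375e+01, -2.59739202e+01, -1.17862696e-04,
        4.20832264e-03,  9.24959778e-06]), 'eef_pos': array([ 203.80978353, -483.54175358,  226.51883101]), 'ee_rot': array([-6.51318107e-04,  9.80187743e-01,  1.98069593e-01,  1.54572338e-05]), 'force': array([ 1.0853377 ,  0.39792069, -0.11542261]), 'wrist_torque': array([-0.00121426,  0.00441703, -0.02253258]), 'grip_width': 1.0024526123411486}
scene key_grip [227. 219.] 0.71 [ 426. -203.   95.]
scene key_grip [237. 259.] 0.64 [ 553. -213.  135.]
scene key_grip [210. 263.] 0.58 [ 479. -101.   91.]
scene holder_mouth [285. 205.] 0.86 [ 466. -317.   33.]
scene holder_mouth [260. 260.] 0.84 [ 553. -219.   68.]
scene bore_mouth [188. 330.] 0.77 [567.  91.  56.]
top key_grip [199. 385.] 0.72 [ 540. -204.  136.]
top key_grip [244. 380.] 0.59 [ 407. -190.   97.]
top holder_mouth [222. 411.] 0.71 [ 475. -306.   32.]
top holder_mouth [203. 380.] 0.58 [ 535. -198.   74.]
top bore_mouth [195. 290.] 0.72 [572.  90.  29.]
```

View pics/a.png

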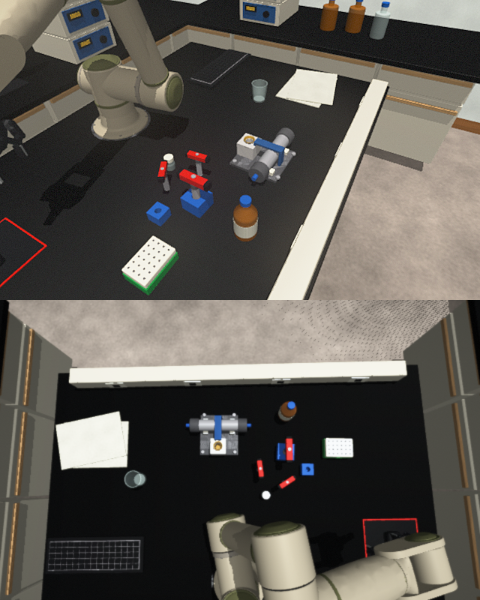

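Run:
```python
from h import *
a=capture("scene");b=capture("top")
cv2.imwrite("pics/b.png",np.vstack([cv2.resize(a["color"][130:330,150:400],(750,600))[:600]]))
cv2.imwrite("pics/c.png",cv2.resize(b["color"][130:280,250:450],(800,600),interpolation=cv2.INTER_CUBIC))
for n,p in(("scene",a),("top",b)):
  for o in cut_out(p,"key_grip")[:4]:
    m=o["region"]; rr,cc=np.nonzero(m); P=np.array([w(p,r,c) for r,c in zip(rr,cc) if p["z_map"][r,c]>0])
    hi=np.percentile(P[:,2],90); T=P[(P[:,2]>hi-8)&(P[:,2]<hi+8)]
    c=T[:,:2].mean(0); (_, (ww,hh), ang)=cv2.minAreaRect(T[:,:2].astype(np.float32))
    print(n,round(o["p"],2),o["box"],"top z",hi,"c",c,"size",ww,hh,"ang",ang)
  for q in("amber_mid","vial_mid","tips_mid","beaker_mid"):
    for o in place_of(p,q)[:2]: print(n,q,np.round(o["centre"]),round(o["p"],2),np.round(w(p,*o["centre"])))
```

```text
scene 0.83 [248.1, 200.8, 279.3, 239.9] top z 96.0085079115821 c [478.25374319 -94.65126829] size 81.49869537353516 21.607698440551758 ang 6.032007217407227
scene 0.56 [236.1, 224.3, 284.1, 267.0] top z 134.49638217890262 c [ 551.37053557 -211.14426359] size 27.959476470947266 111.17074584960938 ang 89.11653137207031
scene 0.55 [211.6, 213.5, 228.2, 252.9] top z 96.04932102530765 c [ 420.92510251 -204.44980296] size 21.167163848876953 85.58450317382812 ang 31.729598999023438
scene amber_mid [288. 324.] 0.94 [ 731. -243.  107.]
scene tips_mid [353. 200.] 0.72 [ 575. -450.   50.]
scene tips_mid [238. 258.] 0.39 [ 554. -215.  136.]
scene beaker_mid [118. 347.] 0.94 [460. 409.  81.]
scene beaker_mid [353. 202.] 0.66 [ 580. -450.   53.]
top 0.71 [377.7, 181.9, 391.0, 218.8] top z 136.65230560503835 c [ 541.96941675 -204.49611674] size 25.376258850097656 107.14700317382812 ang 88.08666229248047
top 0.66 [367.1, 238.3, 392.3, 250.7] top z 98.24997839621568 c [ 410.49158514 -194.99934269] size 19.941261291503906 83.4333724975586 ang 30.873933792114258
top 0.53 [342.8, 212.2, 351.4, 238.0] top z 98.08744229016199 c [469.10212392 -89.10530974] size 84.54240417480469 20.371488571166992 ang 6.037210464477539
top amber_mid [144. 383.] 0.93 [ 714. -207.  126.]
top vial_mid [261. 354.] 0.4 [ 355. -112.   58.]
top tips_mid [196. 449.] 0.76 [ 556. -427.   52.]
top beaker_mid [240. 182.] 0.72 [433. 458.   0.]
top beaker_mid [195. 294.] 0.63 [574.  79.  27.]
```

View pics/b.png

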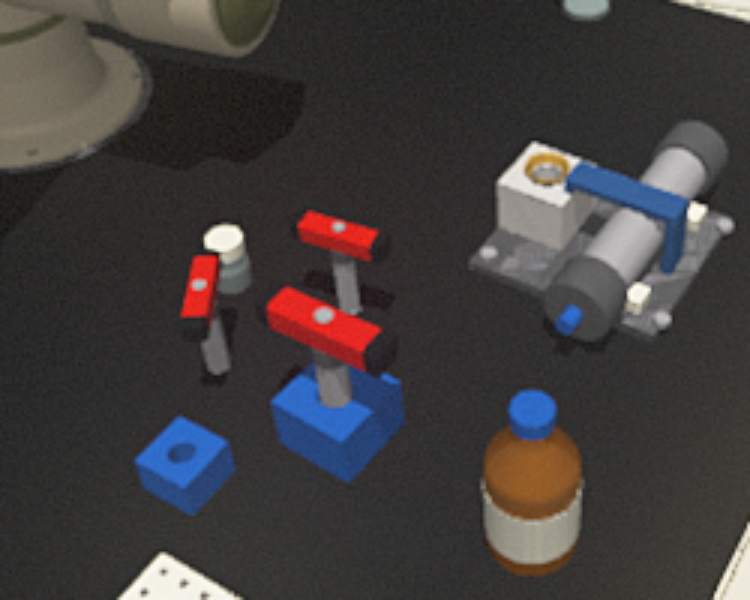

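The look-alikes in the scene view are red keys at (row 227, col 219) and (210, 263), both about 83 mm long, and one at (237, 259), which is 111 mm long. The 111 mm key stands in the larger blue block, its top is at z≈135 mm and it is the one that fits. The bore's brass funnel shows at about (188, 331). Next I'll move above the key.

```bash
python3 -m jog '[[[14,12,10],[0,0,7],0],[[28,24,20],[0,0,14],0],[[42,36,30],[0,0,21],0],[[56,48,30],[0,0,28],0],[[70,60,30],[0,0,35],0],[[84,72,30],[0,0,42],0],[[98,84,30],[0,0,49],0],[[112,96,30],[0,0,56],0]]' 100; python3 -m jog '[[[14,12,0],[0,0,7],0],[[28,24,0],[0,0,14],0],[[42,36,0],[0,0,21],0],[[56,48,0],[0,0,28],0],[[70,60,0],[0,0,35],0],[[84,72,0],[0,0,42],0],[[98,84,0],[0,0,49],0],[[112,96,0],[0,0,56],0]]'; python3 -m jog '[[[14,12,0],[0,0,6],0],[[28,24,0],[0,0,12],0],[[42,36,0],[0,0,18],0],[[56,48,0],[0,0,24],0],[[72,60,0],[0,0,30],0],[[88,72,0],[0,0,36],0],[[104,80,0],[0,0,42],0],[[118,86,0],[0,0,44],0]]'
python3 - <<'E'
from h import *
s=sensors.sense(); print(s["time_s"],s["joints"],s["eef_pos"],s["ee_rot"],s["force"])
p=capture("wrist"); cv2.imwrite("pics/d.png",p["color"])
print(w(p,200,320))
for o in cut_out(p,"key_grip")[:4]:
    m=o["region"]; rr,cc=np.nonzero(m); P=np.array([w(p,r,c) for r,c in zip(rr,cc) if p["z_map"][r,c]>0])
    hi=np.percentile(P[:,2],80); T=P[(P[:,2]>hi-5)&(P[:,2]<hi+5)]
    print(round(o["p"],2),o["box"],"top z",hi,cv2.minAreaRect(T[:,:2].astype(np.float32)))
for q in("key_grip","holder_mouth"):
  for o in place_of(p,q)[:4]: print(q,np.round(o["centre"]),round(o["p"],2),np.round(w(p,*o["centre"])))
E
```

```text
time_s: 1.67
eef_pos: [316.5, -387.2, 257.2]
ee_rot: [0.0, 0.771, 0.637, -0.0]
force: [-0.7, 0.2, 0.4]
grip_width: 0.996
time_s: 2.33
eef_pos: [428.5, -291.2, 257.1]
ee_rot: [0.0, 0.381, 0.925, -0.0]
force: [-0.8, -0.9, -0.2]
grip_width: 1.001
time_s: 3.0
eef_pos: [546.8, -204.9, 257.1]
ee_rot: [0.0, 0.007, 1.0, 0.0]
force: [-0.2, -0.5, -0.4]
grip_width: 1.0
3.0 [-5.59080670e-01  4.26926594e-01  1.25841860e+00  9.96987161e-05
  1.45611231e+00 -2.11596278e+00] [ 546.78705178 -204.88992117  257.1274357 ] [8.35089320e-05 6.96275360e-03 9.99975756e-01 6.72076618e-06] [-0.18912659 -0.51836983 -0.37346011]
[ 558.34771561 -203.30851855  134.5037046 ]
0.83 [298.5, 114.2, 334.6, 238.9] top z 134.14449124861662 ((545.5831298828125, -207.68540954589844), (26.78053855895996, 110.54908752441406), 89.26024627685547)
0.67 [408.1, 38.2, 456.4, 142.0] top z 95.30792069637131 ((473.0050048828125, -92.06324768066406), (86.13606262207031, 20.868606567382812), 6.215198993682861)
0.55 [273.7, 1.6, 371.0, 61.3] top z 95.50339243558635 ((415.5171813964844, -200.68814086914062), (20.544601440429688, 84.44253540039062), 31.779788970947266)
key_grip [ 94. 440.] 0.98 [474. -96.  96.]
key_grip [184. 316.] 0.57 [ 544. -206.  134.]
key_grip [ 22. 320.] 0.56 [ 417. -201.   96.]
holder_mouth [ 90. 224.] 0.78 [ 469. -310.    6.]
```

View pics/d.png

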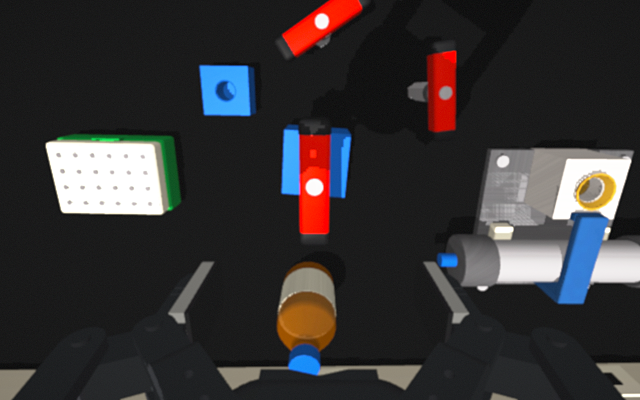

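The wrist view shows the target key's bar centred at about (184, 316) over the larger block, and the brass funnel at about (189, 594). The key centre comes out at about (545.5, -207.5) with a yaw of -0.7°. Before descending I'll measure the funnel as well.

```bash
cat >> h.py <<'E'
def brass(p,near=None):
    h=cv2.cvtColor(p["color"],cv2.COLOR_BGR2HSV)
    m=((h[...,0]>15)&(h[...,0]<32)&(h[...,1]>130)&(h[...,2]>90)).astype(np.uint8)
    n,l,st,c=cv2.connectedComponentsWithStats(m)
    for i in range(1,n):
        if st[i,4]<40: continue
        rr,cc=np.nonzero(l==i)
        pts=np.array([w(p,r,c_,72.)[:2] for r,c_ in zip(rr,cc)],np.float32)
        Z=[w(p,r,c_)[2] for r,c_ in zip(rr,cc)]
        hull=cv2.convexHull(pts); print(st[i],"hull circle",cv2.minEnclosingCircle(hull),"ell",cv2.fitEllipse(hull) if len(hull)>4 else "", "z",np.percentile(Z,[5,50,95]))
E
python3 - <<'E'
from h import *
for n in("wrist","top","scene"):
    p=capture(n);print(n);brass(p)
    for o in place_of(p,"bore_mouth")[:1]: print(o["centre"],o["p"],w(p,*o["centre"],72.))
E
python3 -m jog '[[[0,-1,-15],[0,0,0],0.2],[[-1,-3,-30],[0,0,0],0.3],[[-1,-3,-45],[0,0,0],0.3],[[-1,-3,-60],[0,0,0],0.3],[[-1,-3,-80],[0,0,0],0.3],[[-1,-3,-100],[0,0,0],0.3],[[-1,-3,-120],[0,0,0],0.3],[[-1,-3,-137],[0,0,0],0.3]]'
```

```text
wrist
[577 173  41  37 663] hull circle ((574.0040893554688, 83.33013916015625), 20.254579544067383) ell ((574.13330078125, 83.42830657958984), (39.01111602783203, 40.286136627197266), 160.55235290527344) z [41.68880709 69.13662833 71.99317843]
[ 280  293   57   58 1762] hull circle ((734.5115356445312, -222.39285278320312), 42.90951156616211) ell ((736.5717163085938, -221.81668090820312), (68.19248962402344, 88.86248779296875), 84.68766021728516) z [ 83.43537288 105.14438056 123.07307762]
[192.8, 597.9] 0.92 [576.09177732  84.92195383  72.        ]
top
[286 192   9   8  45] hull circle ((565.4150390625, 86.944580078125), 13.669340133666992) ell ((564.9299926757812, 85.82398223876953), (21.4643497467041, 26.964563369750977), 33.0738639831543) z [27.85451351 32.06448937 70.38932871]
[195.1, 290.6] 0.77 [566.78571173  85.05549024  72.        ]
scene
[328   8  12   7  61] hull circle ((-105.6647720336914, 1388.025634765625), 57.606239318847656) ell ((-103.98371124267578, 1390.6724853515625), (62.07261657714844, 111.14595031738281), 44.295902252197266) z [ 91.09371535 101.92808005 111.61
[... 200 characters left out ...]
 [241.68755468 252.6666441  263.37369068]
[107  52  14  11  74] hull circle ((-670.723876953125, 408.70733642578125), 53.9436149597168) ell ((-670.4305419921875, 409.9588928222656), (51.1193733215332, 110.03363800048828), 22.585168838500977) z [ 91.47288962 101.60345672 113.12802949]
[325 181  14   7  43] hull circle ((573.9900512695312, 85.9375228881836), 18.868362426757812) ell ((574.1375732421875, 85.55758666992188), (34.72922134399414, 36.71834182739258), 116.7547836303711) z [65.66723702 69.16307579 72.94188911]
[187.0, 333.9] 0.82 [583.16325965  80.84761317  72.        ]
time_s: 4.17
eef_pos: [544.4, -208.9, 118.9]
ee_rot: [-0.0, 0.01, 1.0, 0.0]
force: [-0.2, 0.4, -1.1]
grip_width: 0.7
```

```bash
python3 -m jog '[[[0,1,0],[0,0,0],0.6],[[0,1,0],[0,0,0],1],[[0,1,0],[0,0,0],1],[[0,1,0],[0,0,0],1],[[0,1,0],[0,0,0],1],[[0,1,0],[0,0,0],1],[[0,1,0],[0,0,0],1],[[0,1,0],[0,0,0],1]]' 100; python3 -m jog '[[[0,0,3],[0,0,0],1],[[0,0,10],[0,0,0],1],[[0,0,20],[0,0,0],1],[[0,0,35],[0,0,0],1],[[0,0,55],[0,0,0],1],[[0,0,80],[0,0,0],1],[[0,0,100],[0,0,0],1],[[0,0,110],[0,0,0],1]]'
python3 - <<'E'
from h import *
s=sensors.sense(); print(s["time_s"],s["joints"],s["eef_pos"],s["force"],s["wrist_torque"],s["grip_width"])
p=capture("wrist"); q=capture("scene"); print("mouth"); brass(p)
cv2.imwrite("pics/e.png",np.hstack([cv2.resize(p["color"],(400,250)),cv2.resize(q["color"][100:300,150:400],(400,250))]))
for o in cut_out(p,"key_grip")[:4]:
    m=o["region"]; rr,cc=np.nonzero(m); P=np.array([w(p,r,c) for r,c in zip(rr,cc) if p["z_map"][r,c]>0])
    print(round(o["p"],2),o["box"],"z",np.percentile(P[:,2],[5,50,95]))
    hi=np.percentile(P[:,2],90); T=P[(P[:,2]>hi-5)&(P[:,2]<hi+5)]
    print(cv2.minAreaRect(T[:,:2].astype(np.float32)), "slope", np.polyfit(T[:,0],T[:,2],1)[0])
E
```

```text
time_s: 4.83
eef_pos: [545.6, -208.3, 121.8]
ee_rot: [0.001, 0.01, 1.0, -0.001]
force: [0.2, 0.2, 6.9]
grip_width: 0.263
time_s: 5.5
eef_pos: [545.4, -208.1, 233.6]
ee_rot: [0.002, 0.01, 1.0, -0.001]
force: [1.1, -0.3, -3.6]
grip_width: 0.265
5.5 [-5.65064931e-01  4.37138958e-01  1.30411633e+00  2.73235077e-05
  1.39615366e+00 -2.11586753e+00] [ 545.37805365 -208.07076343  233.56644897] [ 1.08640737 -0.29055302 -3.57003367] [-0.02934623 -0.03123227  0.0167076 ] 0.2653040961515269
mouth
[598 179  42  39 752] hull circle ((574.0310668945312, 82.89276885986328), 20.545846939086914) ell ((573.9922485351562, 83.19127655029297), (39.13249206542969, 40.41385269165039), 152.95126342773438) z [43.77808952 69.14028704 71.9349588 ]
[283 327  14  40 226] hull circle ((748.5955200195312, -242.18792724609375), 27.806737899780273) ell ((746.0938720703125, -238.0572052001953), (28.428075790405273, 58.11511993408203), 81.71810150146484) z [100.85915322 108.12650878 119.66819064]
0.76 [415.9, 36.3, 471.0, 146.9] z [35.81197578 94.31368121 96.06833118]
((472.9957275390625, -92.7530517578125), (86.09349060058594, 20.701229095458984), 5.630605220794678) slope 0.0023547892597789092
0.73 [275.4, 0.0, 375.1, 59.8] z [80.90588404 94.70292953 96.36306221]
((416.7203369140625, -202.76266479492188), (20.73872184753418, 79.89653778076172), 31.789594650268555) slope -0.007410935224598975
0.62 [289.9, 141.6, 351.2, 359.9] z [241.78979757 245.08935318 246.50055833]
((545.7136840820312, -207.60035705566406), (26.72119903564453, 111.0881576538086), 88.95943450927734) slope 0.006696500904908101
```

View pics/e.png

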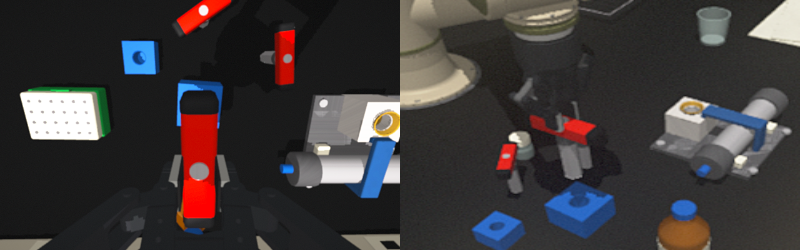

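The key is in the grip, upright and clear of its block. The block's hole is now empty, at about (200, 595) in the right half, and the funnel is at (122, 385) in the left half. Next I'll carry the key over the bore.

```bash
python3 -m jog '[[[2,20,0],[0,0,0],1],[[5,58,0],[0,0,0],1],[[9,97,0],[0,0,0],1],[[13,136,0],[0,0,0],1],[[17,175,0],[0,0,0],1],[[21,214,0],[0,0,0],1],[[25,252,0],[0,0,0],1],[[28,280,0],[0,0,0],1]]'; python3 -m jog '[[[0,8,0],[0,0,0],1],[[0,10.5,0],[0,0,0],1],[[0,10.5,-8],[0,0,0],1],[[0,10.5,-16],[0,0,0],1],[[0,10.5,-22],[0,0,0],1],[[0,10.5,-25],[0,0,0],1],[[0,10.5,-25],[0,0,0],1],[[0,10.5,-25],[0,0,0],1]]'
python3 - <<'E'
from h import *
s=sensors.sense(); print(s["time_s"],s["joints"],s["eef_pos"],s["force"],s["wrist_torque"],s["grip_width"])
p=capture("wrist"); q=capture("scene"); t=capture("top")
for x in(p,q,t): print("--"); brass(x)
cv2.imwrite("pics/f.png",np.hstack([cv2.resize(p["color"],(400,250)),cv2.resize(q["color"][110:235,230:430],(400,250))]))
o=max(cut_out(p,"key_grip"),key=lambda o:o["region"].sum())
m=o["region"]; rr,cc=np.nonzero(m); P=np.array([w(p,r,c) for r,c in zip(rr,cc) if p["z_map"][r,c]>0])
hi=np.percentile(P[:,2],90); T=P[(P[:,2]>hi-5)&(P[:,2]<hi+5)]
print(hi,cv2.minAreaRect(T[:,:2].astype(np.float32)), "slope", np.polyfit(T[:,0],T[:,2],1)[0])
E
```

```text
time_s: 6.32
eef_pos: [572.0, 75.3, 228.3]
ee_rot: [-0.002, 0.009, 1.0, 0.0]
force: [-0.3, -0.3, -3.0]
grip_width: 0.267
time_s: 6.98
eef_pos: [572.9, 82.1, 205.0]
ee_rot: [-0.0, 0.01, 1.0, -0.0]
force: [1.2, 0.4, -4.1]
grip_width: 0.269
6.9833 [-5.99006232e-02  4.48148805e-01  1.36270421e+00 -3.63817840e-05
  1.33098359e+00 -1.60980803e+00] [572.8849903   82.14250212 204.96862974] [ 1.15782736  0.35001012 -4.08204255] [ 0.06474896 -0.02263976 -0.04304046] 0.2690552188797144
--
[ 71 272  22  17 148] hull circle ((664.0516967773438, -147.25137329101562), 9.93111801147461) ell ((664.67919921875, -146.76651000976562), (12.1847505569458, 23.28273582458496), 134.56903076171875) z [ 6.10986992 11.44282822 17.32200022]
[   0  306   49   75 2015] hull circle ((744.1808471679688, -232.0382537841797), 54.351715087890625) ell ((738.8320922851562, -236.0432891845703), (62.7077522277832, 110.4865493774414), 49.40306091308594) z [ 78.31621484 100.50071692 115.46429303]
--
[93 15 15 11 91] hull circle ((-1136.38232421875, 711.146484375), 78.89088439941406) ell ((-1134.621337890625, 711.8167114257812), (72.75092315673828, 159.66114807128906), 43.91820526123047) z [241.39935333 252.45883797 262.39240806]
[107  52  14  11  74] hull circle ((-670.723876953125, 408.70733642578125), 53.9436149597168) ell ((-670.4305419921875, 409.9588928222656), (51.1193733215332, 110.03363800048828), 22.585168838500977) z [ 92.35172448 101.95737166 112.66073771]
--
217.561826773209 ((573.3236694335938, 82.66085052490234), (26.84515953063965, 111.61872100830078), 88.98365020751953) slope 0.002128776282097591
```

View pics/f.png

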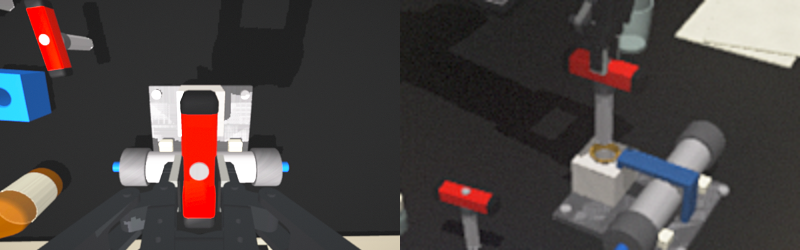

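The scene view shows the shank right above the funnel at about (152, 605) in the right half. The key axis is within about 1 mm of the bore, so I'll lower in steps.

```bash
python3 -m jog '[[[0.7,0.6,-5],[0,0,0],1],[[0.7,0.6,-10],[0,0,0],1],[[0.7,0.6,-15],[0,0,0],1],[[0.7,0.6,-20],[0,0,0],1],[[0.7,0.6,-24],[0,0,0],1],[[0.7,0.6,-28],[0,0,0],1],[[0.7,0.6,-30],[0,0,0],1],[[0.7,0.6,-30],[0,0,0],1]]'; python3 -m jog '[[[0,0,-1],[0,0,0],1],[[0,0,-2],[0,0,0],1],[[0,0,-3],[0,0,0],1],[[0,0,-4],[0,0,0],1],[[0,0,-5],[0,0,0],1],[[0,0,-6],[0,0,0],1],[[0,0,-7],[0,0,0],1],[[0,0,-7],[0,0,0],1]]'
python3 -c "
from h import *
s=sensors.sense(); print(s['eef_pos'],s['force'],s['wrist_torque'])"
```

```text
time_s: 7.85
eef_pos: [573.4, 83.4, 174.6]
ee_rot: [-0.0, 0.01, 1.0, 0.0]
force: [0.4, 0.8, -4.3]
grip_width: 0.26
time_s: 8.52
eef_pos: [573.5, 83.4, 167.9]
ee_rot: [-0.0, 0.01, 1.0, 0.0]
force: [0.8, 1.2, -3.3]
grip_width: 0.268
[573.50862791  83.37209791 167.90650406] [ 0.77692549  1.17642159 -3.25514749] [ 0.50911884 -0.0741829  -0.01106333]
```

```bash
python3 -m jog '[[[0,0,-1],[0,0,0],1],[[0,0,-2],[0,0,0],1],[[0,0,-3],[0,0,0],1],[[0,0,-4],[0,0,0],1],[[0,0,-5],[0,0,0],1],[[0,0,-6],[0,0,0],1],[[0,0,-7],[0,0,0],1],[[0,0,-7],[0,0,0],1]]'
python3 -c "
from h import *
s=sensors.sense(); print(s['eef_pos'],s['force'],s['wrist_torque'])"
python3 -m jog '[[[0,0,-0.5],[0,0,0],1],[[0,0,-1],[0,0,0],1],[[0,0,-1.5],[0,0,0],1],[[0,0,-2],[0,0,0],1],[[0,0,-2.5],[0,0,0],1],[[0,0,-3],[0,0,0],1],[[0,0,-3],[0,0,0],1],[[0,0,-3],[0,0,0],1]]'
python3 -c "
from h import *
s=sensors.sense(); print(s['eef_pos'],s['force'],s['wrist_torque'])"
```

```text
time_s: 9.18
eef_pos: [573.5, 83.3, 160.9]
ee_rot: [-0.0, 0.01, 1.0, 0.0]
force: [0.1, 2.1, -2.8]
grip_width: 0.264
[573.48337392  83.31927124 160.86284832] [ 0.09654599  2.10215833 -2.77933898] [ 0.48814865 -0.08750961  0.00823707]
time_s: 9.85
eef_pos: [573.5, 83.3, 158.0]
ee_rot: [-0.0, 0.01, 1.0, 0.0]
force: [-0.4, 2.7, -2.3]
grip_width: 0.264
[573.52543317  83.28064398 158.02740416] [-0.39285719  2.69674469 -2.27779181] [ 0.55074383 -0.04130054 -0.01734794]
```

```bash
python3 -m jog '[[[0,0.4,-0.3],[0,0,0],1],[[0,0.4,-0.6],[0,0,0],1],[[0,0.4,-0.9],[0,0,0],1],[[0,0.4,-1.2],[0,0,0],1],[[0,0.4,-1.5],[0,0,0],1],[[0,0.4,-1.7],[0,0,0],1],[[0,0.4,-2],[0,0,0],1],[[0,0.4,-2],[0,0,0],1]]'
python3 -c "
from h import *
s=sensors.sense(); print(s['eef_pos'],s['force'],s['wrist_torque'])"
```

```text
time_s: 10.52
eef_pos: [573.8, 83.7, 156.5]
ee_rot: [0.0, 0.01, 1.0, -0.0]
force: [-0.4, 0.8, 2.4]
grip_width: 0.265
[573.76736411  83.66646603 156.4964443 ] [-0.35318384  0.82806371  2.4074253 ] [ 0.30147765 -0.00478479 -0.03037999]
```

Contact on the socket rim is at TCP z≈156.5, as expected. Next I'll turn clockwise under light pressure.

```bash
python3 -m jog '[[[0,0,-0.3],[0,0,-1],1],[[0,0,-0.6],[0,0,-3],1],[[0,0,-0.8],[0,0,-5],1],[[0,0,-0.8],[0,0,-7],1],[[0,0,-0.8],[0,0,-9],1],[[0,0,-0.8],[0,0,-11],1],[[0,0,-0.8],[0,0,-13],1],[[0,0,-0.8],[0,0,-14],1]]'
python3 -c "
from h import *
s=sensors.sense(); print(s['eef_pos'],s['force'],s['wrist_torque'])"
```

```text
time_s: 11.18
eef_pos: [573.9, 83.7, 155.7]
ee_rot: [0.001, 0.133, 0.991, 0.0]
force: [0.2, 1.2, 3.5]
grip_width: 0.266
[573.86699026  83.70590049 155.67034385] [0.19103534 1.18180565 3.46886476] [ 0.36742854 -0.1350435   0.03781564]
```

```bash
python3 -m jog '[[[0,0,-0.2],[0,0,-2],1],[[0,0,-0.4],[0,0,-4],1],[[0,0,-0.4],[0,0,-6],1],[[0,0,-0.4],[0,0,-8],1],[[0,0,-0.4],[0,0,-10],1],[[0,0,-0.4],[0,0,-12],1],[[0,0,-0.4],[0,0,-13],1],[[0,0,-0.4],[0,0,-14],1]]'
python3 -c "
from h import *
s=sensors.sense(); print(s['eef_pos'],s['force'],s['wrist_torque'])"
```

```text
time_s: 11.85
eef_pos: [573.7, 83.8, 155.1]
ee_rot: [0.0, 0.252, 0.968, 0.0]
force: [1.3, 1.9, -1.8]
grip_width: 0.262
[573.73161214  83.79893373 155.08654477] [ 1.3343415   1.90868129 -1.83576791] [ 0.54889003 -0.29858578  0.02290784]
```

The force has collapsed, so the hex is probably aligned. I'll lower without turning.

```bash
python3 -m jog '[[[0,0,-0.4],[0,0,0],1],[[0,0,-0.8],[0,0,0],1],[[0,0,-1.2],[0,0,0],1],[[0,0,-1.6],[0,0,0],1],[[0,0,-2],[0,0,0],1],[[0,0,-2.3],[0,0,0],1],[[0,0,-2.5],[0,0,0],1],[[0,0,-2.5],[0,0,0],1]]'
python3 -c "
from h import *
s=sensors.sense(); print(s['eef_pos'],s['force'],s['wrist_torque'])"
```

```text
time_s: 12.52
eef_pos: [573.5, 83.7, 152.3]
ee_rot: [-0.0, 0.252, 0.968, -0.0]
force: [1.6, 1.5, -0.7]
grip_width: 0.267
[573.53013409  83.68604875 152.34661084] [ 1.63127895  1.48537481 -0.66921521] [ 0.63868775 -0.34874474 -0.01066284]
```

```bash
python3 -m jog '[[[0.2,0.2,-0.5],[0,0,-1],1],[[0.3,0.4,-1],[0,0,-2],1],[[0.3,0.4,-1.5],[0,0,-2],1],[[0.3,0.4,-2],[0,0,-2],1],[[0.3,0.4,-2.5],[0,0,-2],1],[[0.3,0.4,-3],[0,0,-2],1],[[0.3,0.4,-3.5],[0,0,-2],1],[[0.3,0.4,-3.5],[0,0,-2],1]]'
python3 -c "
from h import *
s=sensors.sense(); print(s['eef_pos'],s['force'],s['wrist_torque'])"
```

```text
time_s: 13.18
eef_pos: [573.7, 84.1, 148.7]
ee_rot: [-0.0, 0.268, 0.963, -0.0]
force: [0.5, 0.0, -2.8]
grip_width: 0.263
[573.72874696  84.0539861  148.70254911] [ 0.50416455  0.01716949 -2.84965241] [ 0.34922413 -0.10558997 -0.00287191]
```

```bash
python3 -m jog '[[[0.1,0.2,-0.5],[0,0,0],1],[[0.1,0.3,-1],[0,0,0],1],[[0.1,0.3,-1.5],[0,0,0],1],[[0.1,0.3,-2],[0,0,0],1],[[0.1,0.3,-2.5],[0,0,0],1],[[0.1,0.3,-3],[0,0,0],1],[[0.1,0.3,-3.5],[0,0,0],1],[[0.1,0.3,-3.5],[0,0,0],1]]'
python3 -c "
from h import *
s=sensors.sense(); print(s['eef_pos'],s['force'],s['wrist_torque'])"
```

```text
time_s: 13.85
eef_pos: [573.9, 84.4, 145.2]
ee_rot: [-0.0, 0.268, 0.963, -0.0]
force: [-0.6, 0.5, -4.0]
grip_width: 0.265
[573.86850325  84.37457949 145.22651531] [-0.58142771  0.49493224 -3.95970585] [ 0.11099796 -0.07232204  0.00772309]
```

```bash
python3 -m jog '[[[0,0,-0.4],[0,0,0],1],[[0,0,-0.8],[0,0,0],1],[[0,0,-1.2],[0,0,0],1],[[0,0,-1.6],[0,0,0],1],[[0,0,-2],[0,0,0],1],[[0,0,-2.4],[0,0,0],1],[[0,0,-2.7],[0,0,0],1],[[0,0,-2.7],[0,0,0],1]]'
python3 -c "
from h import *
s=sensors.sense(); print(s['eef_pos'],s['force'],s['wrist_torque'])"
```

```text
time_s: 14.52
eef_pos: [574.0, 84.4, 142.9]
ee_rot: [0.0, 0.268, 0.963, 0.0]
force: [0.2, 0.1, -1.7]
grip_width: 0.267
[574.03363643  84.39166922 142.88281277] [ 0.21003874  0.07255235 -1.74411487] [ 0.09525329  0.06180624 -0.00438648]
```

```bash
python3 -m jog '[[[0,0,-0.3],[0,0,0],1],[[0,0,-0.3],[0,0,0],1],[[0,0,-0.3],[0,0,-2],1],[[0,0,-0.3],[0,0,-5],1],[[0,0,-0.3],[0,0,-8],1],[[0,0,-0.3],[0,0,-11],1],[[0,0,-0.3],[0,0,-14],1],[[0,0,-0.3],[0,0,-16],1]]'
python3 -c "
from h import *
s=sensors.sense(); print(s['eef_pos'],s['force'],s['wrist_torque'],s['joints'])"
```

```text
time_s: 15.18
eef_pos: [574.1, 84.4, 142.7]
ee_rot: [0.0, 0.401, 0.916, 0.0]
force: [-0.6, 0.2, 0.7]
grip_width: 0.265
[574.07461671  84.39232906 142.70032549] [-0.58381866  0.16912838  0.6604113 ] [0.07050135 0.08801534 0.1891484 ] [-5.57627512e-02  5.07208249e-01  1.44101039e+00 -1.80163684e-04
  1.19284422e+00 -8.01418542e-01]
```

The screw is turning with a resisting torque of 0.19 N m. I'll carry on.

```bash
python3 -m jog '[[[0,0,0],[0,0,-3],1],[[0,0,0],[0,0,-6],1],[[0,0,0],[0,0,-9],1],[[0,0,0],[0,0,-12],1],[[0,0,0],[0,0,-15],1],[[0,0,0],[0,0,-18],1],[[0,0,0],[0,0,-21],1],[[0,0,0],[0,0,-24],1]]'
python3 -c "
from h import *
s=sensors.sense(); print(s['eef_pos'],s['force'],s['wrist_torque'],2*57.3*np.arcsin(s['ee_rot'][1]))"
python3 -m jog '[[[0,0,0],[0,0,-2],1],[[0,0,0],[0,0,-4],1],[[0,0,0],[0,0,-6],1],[[0,0,0],[0,0,-8],1],[[0,0,0],[0,0,-10],1],[[0,0,0],[0,0,-12],1],[[0,0,0],[0,0,-13],1],[[0,0,0],[0,0,-14],1]]'
python3 -c "
from h import *
s=sensors.sense(); print(s['eef_pos'],s['force'],s['wrist_torque'],2*57.3*np.arcsin(s['ee_rot'][1]))"
```

```text
time_s: 15.85
eef_pos: [574.0, 84.4, 142.7]
ee_rot: [0.0, 0.583, 0.813, 0.0]
force: [-0.3, 1.1, 0.3]
grip_width: 0.264
[574.0069492   84.37084475 142.69257272] [-0.31990521  1.06375951  0.28133597] [0.02936182 0.26228538 0.18025467] 71.27755507221822
time_s: 16.52
eef_pos: [574.0, 84.4, 142.6]
ee_rot: [0.0, 0.677, 0.736, 0.0]
force: [-1.3, 0.7, 1.5]
grip_width: 0.266
[573.97832161  84.39068333 142.60104792] [-1.26511205  0.72900827  1.46196429] [0.02703393 0.21241901 0.30723416] 85.18033651733978
```

```bash
python3 -m jog '[[[0,0,0],[0,0,-1],1],[[0,0,0],[0,0,-2],1],[[0,0,0],[0,0,-3],1],[[0,0,0],[0,0,-4],1],[[0,0,0],[0,0,-5],1],[[0,0,0],[0,0,-6],1],[[0,0,0],[0,0,-6],1],[[0,0,0],[0,0,-6],1]]'
python3 -c "
from h import *
s=sensors.sense(); print(s['eef_pos'],s['force'],s['wrist_torque'],2*57.3*np.arcsin(s['ee_rot'][1]))"
```

```text
time_s: 17.18
eef_pos: [574.0, 84.4, 142.4]
ee_rot: [-0.0, 0.714, 0.7, 0.0]
force: [-0.9, -0.4, 1.6]
grip_width: 0.263
[573.96167268  84.38503033 142.39427701] [-0.90407601 -0.39449007  1.62025998] [0.0752775  0.22623461 0.07332129] 91.15782702428798
```

```bash
python3 -m jog '[[[0,0,0],[0,0,-1],1],[[0,0,0],[0,0,-2],1],[[0,0,0],[0,0,-3],1],[[0,0,0],[0,0,-4],1],[[0,0,0],[0,0,-5],1],[[0,0,0],[0,0,-6],1],[[0,0,0],[0,0,-7],1],[[0,0,0],[0,0,-8],1]]'
python3 -c "
from h import *
s=sensors.sense(); print(s['eef_pos'],s['force'],s['wrist_torque'],2*57.3*np.arcsin(s['ee_rot'][1]))"
```

```text
time_s: 17.85
eef_pos: [574.0, 84.4, 142.4]
ee_rot: [-0.0, 0.762, 0.648, -0.0]
force: [0.5, -0.4, 0.5]
grip_width: 0.266
[573.95467694  84.37053595 142.39659706] [ 0.51842654 -0.36929398  0.45392817] [0.12742401 0.28494874 0.1646979 ] 99.25807232019916
```

```bash
python3 -m jog '[[[0,0,0],[0,0,-1],1],[[0,0,0],[0,0,-2],1],[[0,0,0],[0,0,-3],1],[[0,0,0],[0,0,-4],1],[[0,0,0],[0,0,-5],1],[[0,0,0],[0,0,-6],1],[[0,0,0],[0,0,-7],1],[[0,0,0],[0,0,-8],1]]'
python3 -c "
from h import *
s=sensors.sense(); print(s['eef_pos'],s['force'],s['wrist_torque'],2*57.3*np.arcsin(s['ee_rot'][1]))"
```

```text
time_s: 18.52
eef_pos: [573.9, 84.4, 142.4]
ee_rot: [0.0, 0.805, 0.593, -0.0]
force: [-1.1, 0.0, 1.7]
grip_width: 0.26
[573.9445815   84.40552992 142.39574278] [-1.09078068  0.04545638  1.73958183] [0.0460175  0.24370315 0.9956049 ] 107.21476002024012
```

The torque jumped to 1.0 N m, so the screw is at its stop. I'll hold, ease the turn back a few degrees and press lightly home.

```bash
python3 -m jog '[[[0,0,0],[0,0,-1],1],[[0,0,0],[0,0,-1],1],[[0,0,0],[0,0,-1],1],[[0,0,0],[0,0,-1],1],[[0,0,0],[0,0,1],1],[[0,0,0],[0,0,3],1],[[0,0,-0.5],[0,0,4],1],[[0,0,-0.8],[0,0,4],1]]'
python3 - <<'E'
from h import *
s=sensors.sense(); print(s['eef_pos'],s['force'],s['wrist_torque'],2*57.3*np.arcsin(s['ee_rot'][1]))
p=capture("wrist"); q=capture("scene")
cv2.imwrite("pics/g.png",np.hstack([cv2.resize(p["color"],(400,250)),cv2.resize(q["color"][110:235,230:430],(400,250))]))
for n,x in(("w",p),("s",q)):
  for o in cut_out(x,"key_grip"):
    rr,cc=np.nonzero(o["region"]); P=np.array([w(x,r,c) for r,c in zip(rr,cc) if x["z_map"][r,c]>0])
    if len(P): print(n,o["box"],np.percentile(P[:,2],[50,80,90]),P.mean(0))
E
```

```text
time_s: 19.18
eef_pos: [574.0, 84.4, 141.7]
ee_rot: [-0.0, 0.784, 0.621, 0.0]
force: [-1.1, 0.7, 3.1]
grip_width: 0.264
[574.00514746  84.36478621 141.65683027] [-1.05254094  0.7361932   3.09444799] [ 0.17412092  0.33227814 -0.08063536] 103.21888845544268
w [289.1, 141.5, 351.4, 361.3] [153.2467033  153.90097167 154.30237264] [577.46408778  93.74932969 152.7891366 ]
s [319.1, 155.0, 349.7, 190.0] [140.20362907 152.57588886 153.88297789] [579.724642    66.79422353 129.22365785]
s [247.4, 200.2, 281.2, 238.3] [87.34281007 95.12906105 95.90434001] [477.28535371 -96.15238964  73.89357397]
s [211.9, 212.1, 227.7, 252.2] [92.40768378 95.51430745 96.3599089 ] [ 423.16690376 -205.35902701   73.29129517]
```

View pics/g.png

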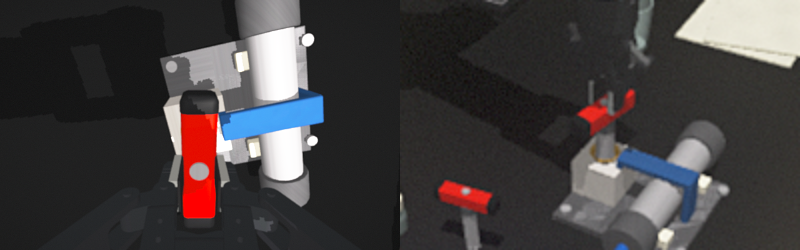

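The key top is at z≈153.7, which matches fully home. The right half shows the shank down in the funnel at about (155, 605). I'll unload and let go.

```bash
python3 -m jog '[[[0,0,0.4],[0,0,0],1],[[0,0,0.6],[0,0,0],1],[[0,0,0.6],[0,0,0],0.85],[[0,0,0.6],[0,0,0],0.6],[[0,0,0.6],[0,0,0],0.4],[[0,0,0.6],[0,0,0],0.2],[[0,0,0.6],[0,0,0],0.1],[[0,0,0.6],[0,0,0],0.1]]'
python3 -m jog '[[[0,0,3],[0,0,0],0.1],[[0,0,8],[0,0,0],0.1],[[0,0,16],[0,0,0],0.1],[[0,0,28],[0,0,0],0.1],[[0,0,45],[0,0,0],0.1],[[0,0,65],[0,0,0],0.1],[[0,0,85],[0,0,0],0.1],[[0,0,95],[0,0,0],0.1]]'
python3 - <<'E'
from h import *
s=sensors.sense(); print(s['eef_pos'],s['force'])
p=capture("wrist"); q=capture("scene")
cv2.imwrite("pics/h.png",np.hstack([cv2.resize(p["color"],(400,250)),cv2.resize(q["color"][110:235,230:430],(400,250))]))
for o in cut_out(p,"key_grip"):
    rr,cc=np.nonzero(o["region"]); P=np.array([w(p,r,c) for r,c in zip(rr,cc) if p["z_map"][r,c]>0])
    hi=np.percentile(P[:,2],80); T=P[abs(P[:,2]-hi)<4]
    A=np.linalg.lstsq(np.c_[T[:,:2]-T[:,:2].mean(0),np.ones(len(T))],T[:,2],rcond=None)[0]
    print(o["box"],hi,cv2.minAreaRect(T[:,:2].astype(np.float32)),"slopes",A)
E
```

```text
time_s: 20.05
eef_pos: [574.0, 84.4, 142.1]
ee_rot: [-0.0, 0.783, 0.621, -0.0]
force: [0.2, -0.1, -0.1]
grip_width: 0.898
time_s: 20.72
eef_pos: [574.6, 84.4, 240.5]
ee_rot: [0.001, 0.783, 0.622, 0.002]
force: [0.7, 0.7, 0.3]
grip_width: 0.902
[574.59094063  84.39271699 240.48660997] [0.72789807 0.66490741 0.29894747]
[226.7, 296.0, 304.4, 372.7] 95.06819604415733 ((474.5146179199219, -91.41921997070312), (85.41207885742188, 21.7051944732666), 7.2341837882995605) slopes [ 6.19329765e-03 -8.42595322e-02  9.46315015e+01]
[296.8, 123.2, 338.9, 264.7] 155.09896565875917 ((575.1704711914062, 85.25421905517578), (111.21682739257812, 26.591766357421875), 76.47125244140625) slopes [-5.28404732e-04 -7.97095193e-04  1.54357715e+02]
[249.0, 368.0, 261.3, 381.4] 21.005968838782817 ((418.5330505371094, -192.44085693359375), (5.43773078918457, 13.425986289978027), 67.86013793945312) slopes [-0.07553369  0.13307917 20.53085844]
```

View pics/h.png

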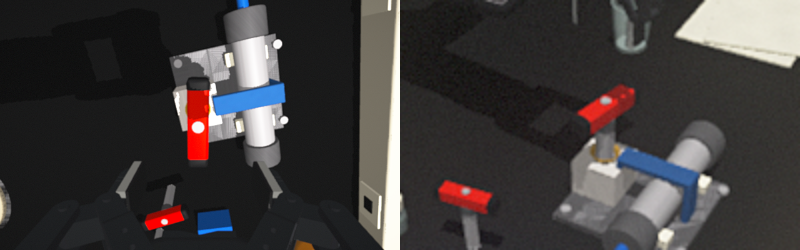

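```bash
python3 -c "
from h import *
print(ctrl.finish_job()); s=sensors.sense(); print(s['time_s'],s['force'])"
```

```text
the job is handed in; nothing more can be done
None
the job is handed in; nothing more can be done
```

The hex key is in the lock screw, the screw is turned to its stop, and the key is released and standing upright. The job is handed in, at about 21 s of the 58 s allowed; no verdict was reported.

- **Fetch and insert:** I took the largest red key (111 mm bar) from the larger blue block and lowered it into the bore. It touched the socket rim at the expected height. After about 28° of clockwise turning under roughly 7–8 N it dropped in, then reached the floor about 14 mm lower.
- **Turning:** I turned the screw clockwise against about 0.2 N m until the torque jumped to 1.0 N m, after about 75° of turn once home. Even with all the play taken off, that is about 1.1 rad. I then eased the turn back a few degrees, pressed the key lightly home, unloaded it and let go.
- **Last checks:** the key top was at z≈154.4–155.1 mm, so its tip is about 41 mm below the funnel's top. The bar's tilt measured under 0.01 rad. Its centre was about 2 mm from my estimate of the bore axis, which is near the calibration accuracy. The gripper was clear of it, about 98 mm higher.
- **Not confirmed directly:** I could not read the lock and plunger joints. I infer the stop from the torque jump and the angle, and the spring travel from the low forces and the key's height. I did not re-measure the bottles, tip box or beaker at the end, but no unexpected contact force showed at any reading.

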